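# Stack the contact rings and plug the test probe

### The job

Set up the contact check: lay the larger metal ring flat on the test block, between its two guide posts and centred over the terminal opening, then lay the smaller ring flat and centred on top of it. Then take the round-handled test probe out of the tilted stand and plug it straight down through both rings into the terminal opening, fully home so that its collar rests on the upper ring, and let go. Leave the square-handled scraper and everything else on the bench undisturbed.

Things in the scene. Friction and masses are not known exactly. Their poses are not given: they have to be found in the camera images.
- block: Grey test block fixed to the bench, 110 (x) x 150 (y) x 40 high (z) mm, at any yaw. Origin: centre of its underside. Two steel guide posts, 12 mm thick, stand on its top at x = +44 and -44 mm, y = 0, and end 40 mm above its top; between their faces are 76 mm. Along its y axis the top is free.
- terminal (a point): Centre of the mouth of the terminal opening, in the middle of the block's top (40 mm above the bench). Round vertical blind hole, 14.5 mm in diameter with a 4 mm chamfer, 35 mm deep.
- tray: Black tray fixed to the bench, 178 (x) x 180 (y) mm, any yaw; floor 4 mm thick, walls 4 mm thick and 30 mm high, one of them a divider along x in the middle: two pockets, each 170 mm long in the tray's x and 84 mm wide, centred at y = +45 and -45 mm. Origin: centre of its underside. One ring lies in each pocket, not always the same.
- ring_large: The larger ring, bare aluminium, outer diameter 66 mm, bore 22 mm, 14 mm thick, about 115 g, lying flat in the tray. Origin: centre of its underside, z up.
- ring_small: The smaller ring, bare aluminium, outer diameter 50 mm, bore 22 mm, 12 mm thick, about 55 g, lying flat in the tray. Origin: centre of its underside, z up.
- stand: Dark steel stand fixed to the bench, base 100 (x) x 130 (y) x 12 mm, any yaw. Origin: centre of its underside. Two tubes (30 mm outside, 16 mm bore, 58 mm long) at y = +35 and -35 mm lean 20 degrees, mouths pointing up and to the stand's -x (towards the robot), mouth centres at x = +20, z = 75 mm. The probe is in one tube, the scraper in the other, not always the same.
- probe: Test probe, 140 mm long, about 90 g, in one tube of the stand. Origin: its tip; z runs along its axis to the handle's end. Brass shank 12 mm thick from 0 (last 6 mm tapered to 6 mm) to 56 mm, black collar 34 mm in diameter from 56 to 62, round black handle 22 mm thick from 62 to 140. The collar rests on the tube's mouth. Fully home through both rings, its tip is 30 mm below the block's top.
- scraper: Bystander in the other tube of the stand: scraper with a square black handle 18 mm wide, 112 mm long in all, its end 28 mm lower along the tube than the probe's. Origin: its tip, z along its axis to the handle. Leave it.
- bottle: Bystander: upright clear dispensing bottle, 44 mm in diameter, 130 mm high, behind the block. Origin: centre of its underside.
- screwdriver: Bystander: screwdriver 170 mm long lying before the block. Origin at its middle.
- jar: Bystander: amber glass jar, 48 mm in diameter, 55 mm high, before the tray. Origin: centre of its underside.
- casings: Bystander: pile of four white casings, 45 x 87 mm, 52 mm high, behind the tray. Origin: centre of its underside.
- meter: Bystander: grey hand meter lying flat, 55 x 120 x 40 mm, behind the stand. Origin: centre of its underside.
- dish: Bystander: white dish with button cells, 74 mm in diameter, 14 mm high, before the stand. Origin: centre of its underside.
Mind the look-alikes: they are no part of the job. Leave any red look-alike of the ring_large alone.

How it is judged:
By the outcome, as a careful person would: the job done as asked, in the order asked, and still so for the second after the job is handed in, with the robot touching nothing.
It also fails if it takes over 72 s, if anything falls off the work surface, if the arm or the gripper's body presses on something with over 40 N, if the wrist force passes 120 N, or if a joint passes its speed limit or range.

### The arm

A 6-joint arm with a two-finger parallel gripper is mounted at the origin on the work surface. World frame = base frame: x ahead of the robot, y to its left, z up, the work surface at z = 0. Lengths are in m, angles in rad, forces in N, time in s.
With the tool pointing down it reaches from about 0.15 to 0.775 m from the base axis. Payload 6.1 kg.
Tool frame: the origin (TCP) lies on the front face of the gripper's body, between the roots of the fingers; the fingertips stand 73 mm ahead of it and the grasp point (between the pads) lies ctrl.grip_depth ahead of it (ctrl.grip_depth is the distance from the TCP to the grasp point, in m); z points along the fingers, y is the line along which they close (so a half turn about z gives the same grasp; the last joint's range is limited). The gripper opens to 85 mm and grips with 20 to 120 N. Pads are 22 mm wide; open, the fingers measure 114 mm over their backs; the gripper's body (76 mm by 85 mm) begins 54 mm behind the grasp point. The pads swing forward as they close: fully open they stand 13 mm farther back than shut.
Start: joints at [1.164, 0.126, -0.04, 1.405, 0, 1.571], TCP at [0.208, 0.482, 0.304] pointing down, gripper open.
Joint ranges: [-2.72, 2.72], [-0.95, 1.95], [-1.27, 1.35], [-1.78, 2.02], [-1.46, 1.47], [-3.14, 3.14]. Speed limits (rad/s): [2.39, 2.39, 3.01, 3.14, 3.14, 3.14].

### API

Orientations are given as a unit quaternion [w, x, y, z].
In Python, from workcell import ctrl gives the robot as it stands. The module is installed in compiled form; this text tells all that it offers.
- The arm moves only by the tool drive_tool, never from a script. Its arguments are lists of equal length, an entry for each row: "linear": the shift along the tool's x, y, z in units of 30 mm (1.0 is 30 mm), a list of three; "rot": the turn, a rotation vector about the tool's x, y, z in units of 5 degrees (1.0 is 5 degrees), a list of three; "grip": the opening, from 0 (shut) to 1 (fully open). In form: {"linear": [[x, y, z], ...], "rot": [[rx, ry, rz], ...], "grip": [grip, ...]}. A call has 1 to 10 rows; each row shifts and turns the commanded pose from where the row before left it, along the tool's axes as they then stand; what a row does not reach is not made up. A row lasts 1/12 s, in which the tool goes at most 41.7 mm and 7.16 degrees, less where a joint would pass 70% of its speed; a pose out of reach is approached as far as the arm can. A call is refused whole if a number of a shift passes 1 or a number of a turn 1, either way. A call with a gripper value outside its range is refused whole. The fingers move at their own pace and stop on an object; "newtons" is the grip in N (left out, the last holds). Time passes only in rows, so rows that do not move let the fingers close. It gives the time, the measured TCP pose, the force, the opening and the grip force at its end, in the units of the state.
- ctrl.sense(): the state, without advancing time (a new reading comes with each control period).
- ctrl.read_camera(name): name is "scene" or "top"; returns the picture (400x640x3 uint8, blue, green, red); there is no depth.
- ctrl.calibration(name): a dict with "camera_matrix" (3x3 intrinsics, pixels), "camera_from_world" (4x4, takes a point from world to camera coordinates). Camera axes: x right, y down, z forward; pixel columns grow to the right and rows downward; lengths in m; the calibration is good to about 2 mm. A picture is of the moment at which its call begins. calibration takes no time and is no camera call.
- ctrl.sign_off(): hands the job in; it is judged then, once.
The state is a dict: "time_s": time; "joints": joint angles; "dq": joint speeds; "joint_torque": joint torques, N m; "tcp_pos": TCP position; "orientation": TCP orientation; "contact_force": force on the tool from outside, world axes, zero at the start; "ft_torque": the same for the moment, N m; "opening": opening from 0.0 (shut) to 1.0 (fully open); "grasp_force": force on a finger pad.
Only numpy, scipy, OpenCV 4.12 (cv2) and the standard library are available. Lean on these libraries where they do the work, as an engineer would, in place of code of your own. Each camera call takes 0.05 s, during which the arm holds its last target. There are 200 camera calls.

## Working session

There is one attempt and no reset: what is moved stays moved. The work goes in short steps, Python scripts to look and compute and a tool call to move; the robot and the scene stay as the last step left them, time stands still between calls to the robot, and variables do not carry over. Pictures are saved under pics/ and viewed, at most 10 in all, crops included, and the job is handed in when it is done.

Besides the shell and the picture viewer there is one more tool, called as name(argument=value, ...) on one line, values as JSON. drive_tool: Moves the arm, as the interface text tells. Its arguments: {"type":"object","properties":{"linear":{"type":"array"},"rot":{"type":"array"},"grip":{"type":"array"},"newtons":{"type":"number"}},"required":["linear","rot","grip"]}

```bash
mkdir -p pics; python3 - <<'E'
from workcell import ctrl
import cv2,numpy as np
s=ctrl.sense();print(s,ctrl.grip_depth)
for n in("scene","top"):
    im=ctrl.read_camera(n);cv2.imwrite(f"pics/{n}0.png",im)
    c=ctrl.calibration(n);print(n,np.round(c["camera_matrix"],1).tolist(),np.round(c["camera_from_world"],4).tolist())
E
```

```text
{'time_s': 0.0, 'joints': array([ 1.16401299e+00,  1.26374815e-01, -4.06157360e-02,  1.40540080e+00,
       -1.31888799e-05,  1.57076973e+00]), 'dq': array([ 6.45607371e-05,  5.57221269e-04, -2.08088136e-03,  1.01426127e-03,
        8.97373479e-04, -2.15175588e-03]), 'joint_torque': array([-5.10793670e-04, -4.35915470e+01,  3.52922988e+01,  1.73346751e-02,
        1.73056451e-04,  1.24347108e-05]), 'tcp_pos': array([0.20760539, 0.48188556, 0.30312756]), 'orientation': array([-1.54643338e-04,  2.01979149e-01,  9.79389497e-01, -7.82403931e-04]), 'contact_force': array([ 0.55430813,  0.92020526, -0.36088838]), 'ft_torque': array([ 0.0345733 , -0.02644611, -0.08019361]), 'grasp_force': 0.0, 'opening': 0.998937053649295} 0.0539
scene [[491.5, 0.0, 318.2], [0.0, 491.5, 208.8], [0.0, 0.0, 1.0]] [[-0.6923, 0.7215, 0.0159, 0.4292], [0.5008, 0.4962, -0.7092, -0.1682], [-0.5196, -0.4829, -0.7049, 1.5239], [0.0, 0.0, 0.0, 1.0]]
top [[492.5, 0.0, 320.1], [0.0, 492.5, 202.2], [0.0, 0.0, 1.0]] [[0.0093, -0.9999, 0.0115, -0.0824], [-0.9977, -0.01, -0.0675, 0.5023], [0.0676, -0.0109, -0.9977, 1.5323], [0.0, 0.0, 0.0, 1.0]]
```

View pics/top0.png

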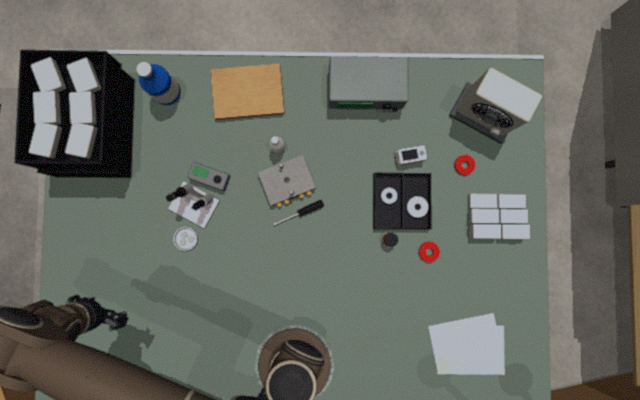

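View pics/scene0.png

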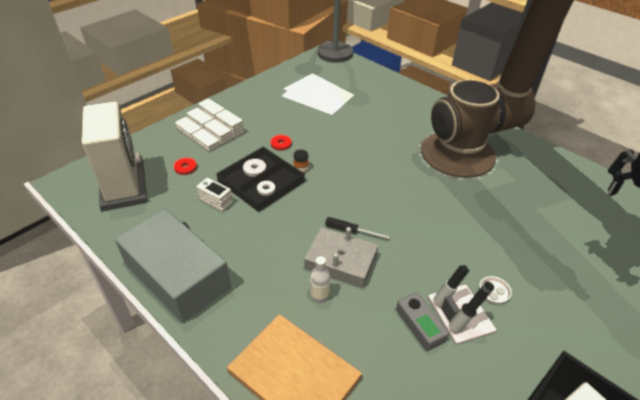

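Top view: tray ~(402,201) with the small ring (389,196) and large ring (418,207), block ~(287,181), stand ~(193,205). The scene view shows both handles at ~(455,285) and (475,305). I'll enlarge the details next.

```bash
python3 - <<'E'
import cv2,numpy as np
t=cv2.imread("pics/top0.png");s=cv2.imread("pics/scene0.png")
def c(im,x,y,w=80,h=60):
    return cv2.resize(im[y:y+h,x:x+w],(400,300),interpolation=cv2.INTER_CUBIC)
m=np.vstack([np.hstack([c(t,250,150),c(t,155,165)]),np.hstack([c(s,300,220),c(s,425,255)])])
cv2.imwrite("pics/m1.png",m)
E
```

```text
(no output)
```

View pics/m1.png

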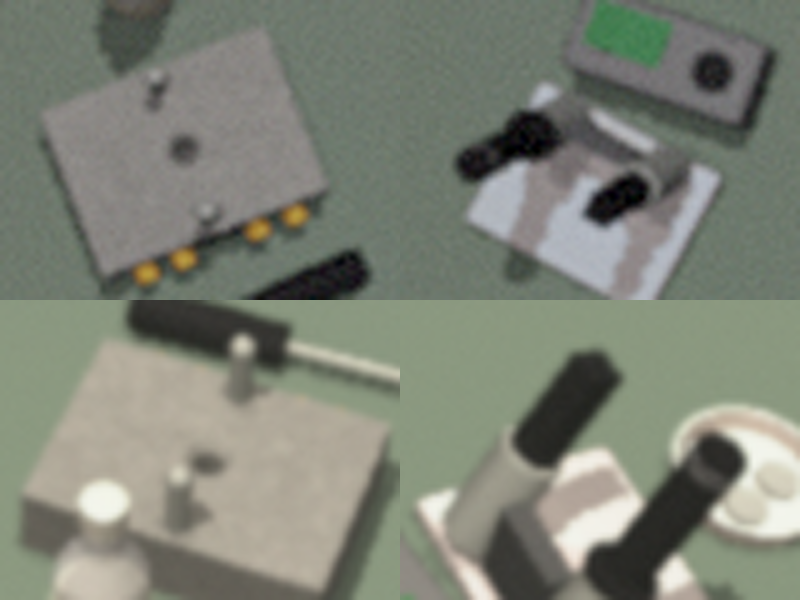

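The hole is at (183,149) in the top crop and the posts at (155,78) and (207,211). The probe is the left item in the top view: round, collar visible, handle end ~(470,165) in the crop. In the scene crop its handle end is ~(722,455) and its collar ~(620,572).

```bash
cat > h.py <<'E'
from workcell import ctrl
import cv2,numpy as np
CAL={n:ctrl.calibration(n) for n in("scene","top")}
def ray(n,p):
    c=CAL[n];R=c["camera_from_world"][:3,:3];t=c["camera_from_world"][:3,3]
    d=R.T@np.linalg.inv(c["camera_matrix"])@np.array([p[0],p[1],1.]);return -R.T@t,d/np.linalg.norm(d)
def onz(n,p,z):
    o,d=ray(n,p);return o+d*(z-o[2])/d[2]
def tri(pt,ps):
    A=np.zeros((3,3));b=np.zeros(3);L=[ray("top",pt),ray("scene",ps)]
    for o,d in L:
        P=np.eye(3)-np.outer(d,d);A+=P;b+=P@o
    x=np.linalg.solve(A,b);return x,[np.linalg.norm((np.eye(3)-np.outer(d,d))@(x-o)) for o,d in L]
def blobs(im,lo,hi,roi,amin=20):
    x,y,w,h=roi;m=cv2.inRange(im[y:y+h,x:x+w],lo,hi)
    r=[]
    for c in cv2.findContours(m,cv2.RETR_EXTERNAL,cv2.CHAIN_APPROX_NONE)[0]:
        if cv2.contourArea(c)>amin:
            f=cv2.minAreaRect(c);hull=cv2.moments(cv2.convexHull(c));r.append((hull["m10"]/hull["m00"]+x,hull["m01"]/hull["m00"]+y,cv2.contourArea(c),f[1]))
    return r
E
python3 - <<'E'
from h import *
np.set_printoptions(precision=4,suppress=True)
t=cv2.imread("pics/top0.png");s=cv2.imread("pics/scene0.png")
for n,im,roi in(("top",t,(374,175,57,53)),("scene",s,(232,152,55,52))):
    for b in blobs(im,(140,140,140),(255,255,255),roi):
        print(n,np.round(b[:3],1),np.round(b[3],1),onz(n,b[:2],.0115))
T=lambda x,y,X,Y:((x+.5)/5-.5+X,(y+.5)/5-.5+Y)
tb=lambda x,y:T(x,y,250,150); ts=lambda x,y:T(x-400,y,155,165)
sb=lambda x,y:T(x,y-300,300,220); ss=lambda x,y:T(x-400,y-300,425,255)
C=np.array([onz("top",tb(*p),.04) for p in((262,27),(42,115),(103,280),(327,188))])
print("corners",C,"mean",C.mean(0));
print("edge y",np.degrees(np.arctan2(*(C[1]-C[0])[1::-1])),np.degrees(np.arctan2(*(C[2]-C[3])[1::-1])),"x",np.degrees(np.arctan2(*(C[0]-C[3])[1::-1])),np.degrees(np.arctan2(*(C[1]-C[2])[1::-1])), "len",np.linalg.norm(C[0]-C[1]),np.linalg.norm(C[0]-C[3]))
print("hole top",onz("top",tb(183,149),.04),"scene",onz("scene",sb(207,462),.04))
p=[onz("top",tb(155,76),.08),onz("top",tb(207,210),.08)];q=[onz("scene",sb(179,477),.08),onz("scene",sb(242,343),.08)]
for a in(p,q):print("posts",a,np.mean(a,0),np.degrees(np.arctan2(*(a[0]-a[1])[1::-1])))
print("probe end",tri(ts(470,165),ss(722,452)),"collar",tri(ts(537,132),ss(620,572)))
B=np.array([onz("top",ts(*q),.012) for q in((540,82),(722,178),(465,218))]);print("stand",B,(B[1]+B[2])/2)
print("tray hand",[onz("top",q,.03) for q in((374,173),(431,173),(431,229),(374,229))])
E
```

```text
top [417.3 206.5 302. ] [19. 20.] [ 0.493  -0.3852  0.0115]
top [389.  195.2 163. ] [14. 14.] [ 0.5279 -0.2954  0.0115]
scene [265.6 186.9 168.5] [12. 17.] [ 0.5242 -0.2984  0.0115]
scene [253.9 166.  249. ] [14. 22.] [ 0.4873 -0.3909  0.0115]
corners [[ 0.6487 -0.0194  0.04  ]
 [ 0.5919  0.1167  0.04  ]
 [ 0.4895  0.0772  0.04  ]
 [ 0.5482 -0.0609  0.04  ]] mean [0.5696 0.0284 0.04  ]
edge y 112.62684779904747 113.00938525215813 x 22.471883202344028 21.114252228817165 len 0.14743997246641777 0.10872645381186928
hole top [0.5716 0.0288 0.04  ] scene [0.5718 0.0289 0.04  ]
posts [array([0.6114, 0.0441, 0.08  ]), array([0.5301, 0.0115, 0.08  ])] [0.5708 0.0278 0.08  ] 21.861940285529222
posts [array([0.614 , 0.0469, 0.08  ]), array([0.5307, 0.0121, 0.08  ])] [0.5724 0.0295 0.08  ] 22.713991547305874
probe end (array([0.5029, 0.3575, 0.1534]), [np.float64(0.000275984414492955), np.float64(0.0002759844144929605)]) collar (array([0.5275, 0.3422, 0.0794]), [np.float64(0.002395209048612614), np.float64(0.002395209048612782)])
stand [[0.5663 0.3572 0.012 ]
 [0.5067 0.2412 0.012 ]
 [0.4798 0.4018 0.012 ]] [0.4932 0.3215 0.012 ]
tray hand [array([ 0.5959, -0.2456,  0.03  ]), array([ 0.5978, -0.4249,  0.03  ]), array([ 0.422 , -0.4239,  0.03  ]), array([ 0.4204, -0.2459,  0.03  ])]
```

```bash
cat >> h.py <<'E'
from scipy.spatial.transform import Rotation as Ro
def Rd(yaw,tilt=0):  # tool y at yaw (deg), pointing down; tilt about tool y (deg)
    a=np.radians(yaw);y=np.array([np.cos(a),np.sin(a),0]);z=np.array([0,0,-1.]);x=np.cross(y,z)
    return Ro.from_matrix(np.stack([x,y,z],1))*Ro.from_euler("y",tilt,degrees=True)
def now():
    s=ctrl.sense();w,x,y,z=s["orientation"];return s,np.array(s["tcp_pos"]),Ro.from_quat([x,y,z,w])
def plan(goal,Rg,n,step=.03):
    s,p,R=now();v=(R.inv()*Rg).as_rotvec();L=[]
    for k in range(n):
        Rk=R*Ro.from_rotvec(v*k/n);L.append(np.round(Rk.inv().apply((np.array(goal)-p)/n)/.03,2).tolist())
    print("t",round(s["time_s"],2),"pos",np.round(p,4),"rot/row",np.round(np.degrees(v)/5/n,3),"\n",L)
E
python3 -c "
from h import *
plan([.492,-.386,.15],Rd(0),30)"
```

```text
t 0.1 pos [0.2076 0.4819 0.3032] rot/row [-0.001  0.     0.445] 
 [[-0.67, -0.76, 0.17], [-0.7, -0.73, 0.17], [-0.73, -0.71, 0.17], [-0.76, -0.68, 0.17], [-0.78, -0.65, 0.17], [-0.81, -0.62, 0.17], [-0.83, -0.58, 0.17], [-0.85, -0.55, 0.17], [-0.87, -0.52, 0.17], [-0.89, -0.48, 0.17], [-0.91, -0.45, 0.17], [-0.93, -0.41, 0.17], [-0.94, -0.38, 0.17], [-0.96, -0.34, 0.17], [-0.97, -0.3, 0.17], [-0.98, -0.27, 0.17], [-0.99, -0.23, 0.17], [-1.0, -0.19, 0.17], [-1.0, -0.15, 0.17], [-1.01, -0.11, 0.17], [-1.01, -0.07, 0.17], [-1.01, -0.03, 0.17], [-1.01, 0.01, 0.17], [-1.01, 0.05, 0.17], [-1.01, 0.09, 0.17], [-1.01, 0.12, 0.17], [-1.0, 0.16, 0.17], [-0.99, 0.2, 0.17], [-0.99, 0.24, 0.17], [-0.98, 0.28, 0.17]]
```

drive_tool(linear=[[-0.67, -0.76, 0], [-0.7, -0.73, 0], [-0.73, -0.71, 0], [-0.76, -0.68, 0], [-0.78, -0.65, 0], [-0.81, -0.62, 0], [-0.83, -0.58, 0], [-0.85, -0.55, 0], [-0.87, -0.52, 0], [-0.89, -0.48, 0]], rot=[[0, 0, 0.45], [0, 0, 0.45], [0, 0, 0.45], [0, 0, 0.45], [0, 0, 0.45], [0, 0, 0.45], [0, 0, 0.45], [0, 0, 0.45], [0, 0, 0.45], [0, 0, 0.45]], grip=[1, 1, 1, 1, 1, 1, 1, 1, 1, 1])

```text
time_s: 0.93
tcp_pos: [0.3019, 0.1912, 0.3037]
orientation: [-0.0, 0.39, 0.921, -0.0]
contact_force: [0.3, 0.0, 0.3]
opening: 1.004
grasp_force: 0.0
```

drive_tool(linear=[[-0.91, -0.45, 0.1], [-0.93, -0.41, 0.1], [-0.94, -0.38, 0.1], [-0.96, -0.34, 0.1], [-0.97, -0.3, 0.1], [-0.98, -0.27, 0.1], [-0.99, -0.23, 0.1], [-1, -0.19, 0.1], [-1, -0.15, 0.1], [-1, -0.11, 0.1]], rot=[[0, 0, 0.45], [0, 0, 0.45], [0, 0, 0.45], [0, 0, 0.45], [0, 0, 0.45], [0, 0, 0.45], [0, 0, 0.45], [0, 0, 0.45], [0, 0, 0.45], [0, 0, 0.45]], grip=[1, 1, 1, 1, 1, 1, 1, 1, 1, 1])

```text
time_s: 1.77
tcp_pos: [0.3949, -0.0988, 0.2735]
orientation: [-0.0, 0.562, 0.827, -0.0]
contact_force: [-0.2, 0.2, -1.1]
opening: 1.0
grasp_force: 0.0
```

drive_tool(linear=[[-1, -0.07, 0.2], [-1, -0.03, 0.2], [-1, 0.01, 0.2], [-1, 0.05, 0.2], [-1, 0.09, 0.2], [-1, 0.12, 0.2], [-1, 0.16, 0.2], [-0.99, 0.2, 0.2], [-0.99, 0.24, 0.2], [-0.98, 0.28, 0.2]], rot=[[0, 0, 0.45], [0, 0, 0.45], [0, 0, 0.45], [0, 0, 0.45], [0, 0, 0.45], [0, 0, 0.45], [0, 0, 0.45], [0, 0, 0.45], [0, 0, 0.45], [0, 0, 0.4]], grip=[1, 1, 1, 1, 1, 1, 1, 1, 1, 1])

```text
time_s: 2.6
tcp_pos: [0.4862, -0.3868, 0.213]
orientation: [-0.0, 0.711, 0.703, -0.0]
contact_force: [0.1, 1.2, 0.4]
opening: 1.0
grasp_force: 0.0
```

```bash
python3 -c "
from h import *
im=ctrl.read_camera('scene');cv2.imwrite('pics/s1.png',cv2.resize(im[90:240,180:340],(640,600),interpolation=cv2.INTER_CUBIC))
s,p,R=now();print(s['contact_force'])
plan([.492,-.386,.09],Rd(0),6)"
```

```text
[ 2.39000939 -3.41433409  0.49176123]
t 2.65 pos [ 0.4872 -0.3911  0.2106] rot/row [-0.003  0.002 -0.03 ] 
 [[0.03, 0.03, 0.67], [0.03, 0.03, 0.67], [0.03, 0.03, 0.67], [0.03, 0.03, 0.67], [0.03, 0.03, 0.67], [0.03, 0.03, 0.67]]
```

View pics/s1.png

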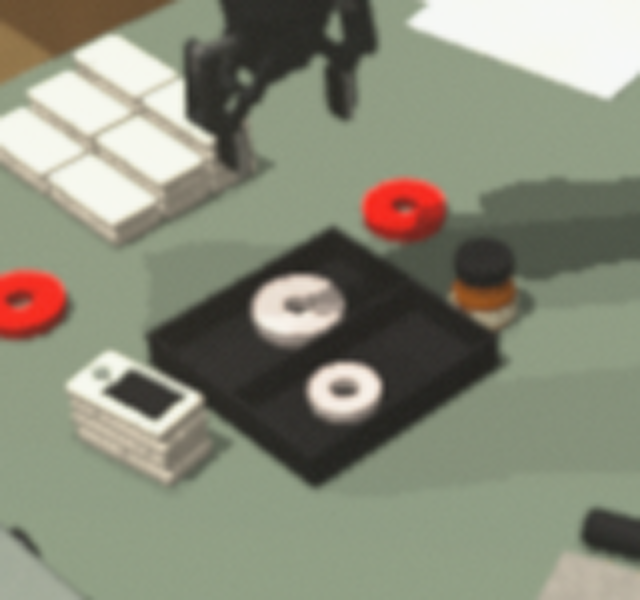

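The scene view shows both rings clear in their pockets, with bores at crop ~(297,300) and ~(344,387). The gripper is still above and behind them.

```bash
python3 -c "
from h import *
for p,z in(((297,299),.018),((344,386),.016)):print(onz('scene',((p[0]+.5)/4-.5+180,(p[1]+.5)/4-.5+90),z))
C=[onz('scene',((a+.5)/4-.5+180,(b+.5)/4-.5+90),.03) for a,b in((150,335),(318,485),(500,355),(335,228))];print(np.round(C,4),np.mean(C,0))
"
```

```text
[ 0.48721532 -0.39046072  0.018     ]
[ 0.52512992 -0.29666416  0.016     ]
[[ 0.5958 -0.4224  0.03  ]
 [ 0.6116 -0.2244  0.03  ]
 [ 0.4356 -0.2309  0.03  ]
 [ 0.4208 -0.4221  0.03  ]] [ 0.5159707  -0.32492922  0.03      ]
```

drive_tool(linear=[[0.03, 0.03, 0.7], [0.03, 0.03, 0.7], [0.03, 0.03, 0.7], [0.03, 0.03, 0.7], [0, 0, 0.7], [0, 0, 0.3], [0, 0, 0.2]], rot=[[0, 0, -0.05], [0, 0, -0.05], [0, 0, -0.05], [0, 0, 0], [0, 0, 0], [0, 0, 0], [0, 0, 0]], grip=[1, 1, 1, 1, 1, 1, 1])

```text
time_s: 3.23
tcp_pos: [0.4889, -0.381, 0.092]
orientation: [-0.002, 0.706, 0.708, -0.0]
contact_force: [0.2, -0.6, 0.6]
opening: 1.0
grasp_force: 0.0
```

drive_tool(linear=[[-0.2, 0, 0.2], [0, 0, 0.2], [0, 0, 0.1], [0, 0, 0.1], [0, 0, 0]], rot=[[0, 0, 0], [0, 0, 0], [0, 0, 0], [0, 0, 0], [0, 0, 0]], grip=[1, 1, 1, 1, 1])

```text
time_s: 3.65
tcp_pos: [0.4897, -0.3879, 0.0758]
orientation: [-0.0, 0.706, 0.708, 0.0]
contact_force: [-0.2, 0.6, -0.9]
opening: 1.002
grasp_force: 0.0
```

drive_tool(linear=[[0, 0, 0.1], [0, 0, 0.08], [0, 0, 0], [0, 0, 0], [0, 0, 0], [0, 0, 0], [0, 0, 0], [0, 0, 0]], rot=[[0, 0, 0], [0, 0, 0], [0, 0, 0], [0, 0, 0], [0, 0, 0], [0, 0, 0], [0, 0, 0], [0, 0, 0]], grip=[1, 1, 0.6, 0.6, 0.6, 0.6, 0.6, 0.6], newtons=40)

```text
time_s: 4.32
tcp_pos: [0.49, -0.3879, 0.0709]
orientation: [0.0, 0.706, 0.708, 0.0]
contact_force: [-0.3, -0.7, 4.5]
opening: 0.744
grasp_force: 45.8
```

drive_tool(linear=[[0, 0, -0.2], [0, 0, -0.6], [0, 0, -0.9], [0, 0, -0.9], [0, 0, -0.7], [0, 0, 0]], rot=[[0, 0, 0], [0, 0, 0], [0, 0, 0], [0, 0, 0], [0, 0, 0], [0, 0, 0]], grip=[0.6, 0.6, 0.6, 0.6, 0.6, 0.6])

```text
time_s: 4.82
tcp_pos: [0.4912, -0.3889, 0.1746]
orientation: [0.003, 0.706, 0.708, 0.0]
contact_force: [0.9, -1.3, -0.5]
opening: 0.739
grasp_force: 44.9
```

```bash
python3 -c "
from h import *
print(ctrl.sense()['contact_force'],ctrl.sense()['opening'])
im=ctrl.read_camera('scene');t=ctrl.read_camera('top')
f=lambda a,x,y:cv2.resize(a[y:y+100,x:x+100],(400,400),interpolation=cv2.INTER_CUBIC)
cv2.imwrite('pics/s2.png',np.hstack([f(im,200,90),f(t,350,150)]))
plan([.571,.0285,.17],Rd(112.5),24)"
```

```text
[ 0.86533969 -1.29804928 -0.47788076] 0.7385937328856125
t 4.92 pos [ 0.49  -0.388  0.17 ] rot/row [-0.     0.001 -0.936] 
 [[0.58, 0.11, -0.0], [0.57, 0.16, -0.0], [0.55, 0.21, -0.0], [0.53, 0.25, -0.0], [0.51, 0.29, -0.0], [0.49, 0.33, -0.0], [0.46, 0.37, -0.0], [0.42, 0.41, -0.0], [0.39, 0.44, -0.0], [0.35, 0.47, -0.0], [0.31, 0.5, -0.0], [0.27, 0.52, -0.0], [0.23, 0.54, -0.0], [0.18, 0.56, 0.0], [0.14, 0.57, 0.0], [0.09, 0.58, 0.0], [0.04, 0.59, 0.0], [-0.01, 0.59, 0.0], [-0.06, 0.59, 0.0], [-0.1, 0.58, 0.0], [-0.15, 0.57, 0.0], [-0.2, 0.56, 0.0], [-0.24, 0.54, 0.0], [-0.28, 0.52, 0.0]]
```

View pics/s2.png

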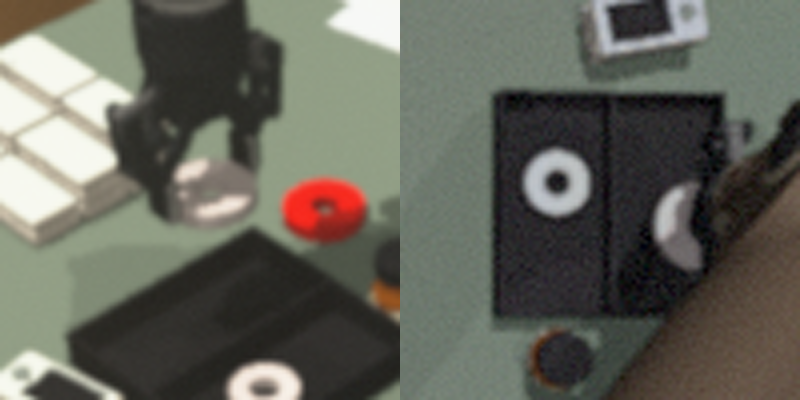

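The large ring is held level between the fingers (scene crop ~(212,193)); the small ring and the look-alikes are untouched.

```bash
python3 -c "
from h import *
print(onz('scene',((212.5)/4-.5+200,(193.5)/4-.5+90),.110))"
```

```text
[ 0.48103872 -0.39227696  0.11      ]
```

drive_tool(linear=[[0.58, 0.11, 0], [0.57, 0.16, 0], [0.55, 0.21, 0], [0.53, 0.25, 0], [0.51, 0.29, 0], [0.49, 0.33, 0], [0.46, 0.37, 0], [0.42, 0.41, 0], [0.39, 0.44, 0], [0.35, 0.47, 0]], rot=[[0, 0, -0.94], [0, 0, -0.94], [0, 0, -0.94], [0, 0, -0.94], [0, 0, -0.94], [0, 0, -0.94], [0, 0, -0.94], [0, 0, -0.94], [0, 0, -0.94], [0, 0, -0.94]], grip=[0.6, 0.6, 0.6, 0.6, 0.6, 0.6, 0.6, 0.6, 0.6, 0.6])

```text
time_s: 5.75
tcp_pos: [0.5218, -0.2131, 0.1672]
orientation: [-0.002, 0.363, 0.932, 0.0]
contact_force: [-0.4, -0.1, -1.2]
opening: 0.746
grasp_force: 44.8
```

drive_tool(linear=[[0.31, 0.5, 0], [0.27, 0.52, 0], [0.23, 0.54, 0], [0.18, 0.56, 0], [0.14, 0.57, 0], [0.09, 0.58, 0], [0.04, 0.59, 0], [-0.01, 0.59, 0], [-0.06, 0.59, 0], [-0.1, 0.58, 0]], rot=[[0, 0, -0.94], [0, 0, -0.94], [0, 0, -0.94], [0, 0, -0.94], [0, 0, -0.94], [0, 0, -0.94], [0, 0, -0.94], [0, 0, -0.94], [0, 0, -0.94], [0, 0, -0.94]], grip=[0.6, 0.6, 0.6, 0.6, 0.6, 0.6, 0.6, 0.6, 0.6, 0.6])

```text
time_s: 6.58
tcp_pos: [0.5544, -0.0398, 0.1672]
orientation: [-0.002, -0.039, 0.999, 0.0]
contact_force: [-0.3, 0.2, -0.6]
opening: 0.738
grasp_force: 44.8
```

drive_tool(linear=[[-0.15, 0.57, 0], [-0.2, 0.56, 0], [-0.24, 0.54, 0], [-0.28, 0.52, 0], [0, 0, 0], [0, 0, 0]], rot=[[0, 0, -0.94], [0, 0, -0.94], [0, 0, -0.94], [0, 0, -0.9], [0, 0, 0], [0, 0, 0]], grip=[0.6, 0.6, 0.6, 0.6, 0.6, 0.6])

```text
time_s: 7.08
tcp_pos: [0.5674, 0.0295, 0.1676]
orientation: [-0.002, -0.198, 0.98, 0.0]
contact_force: [-0.1, 0.1, -0.7]
opening: 0.74
grasp_force: 44.8
```

```bash
python3 -c "
from h import *
im=ctrl.read_camera('scene');t=ctrl.read_camera('top')
f=lambda a,x,y:cv2.resize(a[y:y+80,x:x+80],(400,400),interpolation=cv2.INTER_CUBIC)
cv2.imwrite('pics/s3.png',np.hstack([f(im,300,190),f(t,250,140)]))
plan([.571,.0285,.113],Rd(112.5),4)"
```

```text
t 7.18 pos [0.5675 0.0285 0.1683] rot/row [ 0.001 -0.007  0.011] 
 [[-0.03, -0.01, 0.46], [-0.03, -0.01, 0.46], [-0.03, -0.01, 0.46], [-0.03, -0.01, 0.46]]
```

View pics/s3.png

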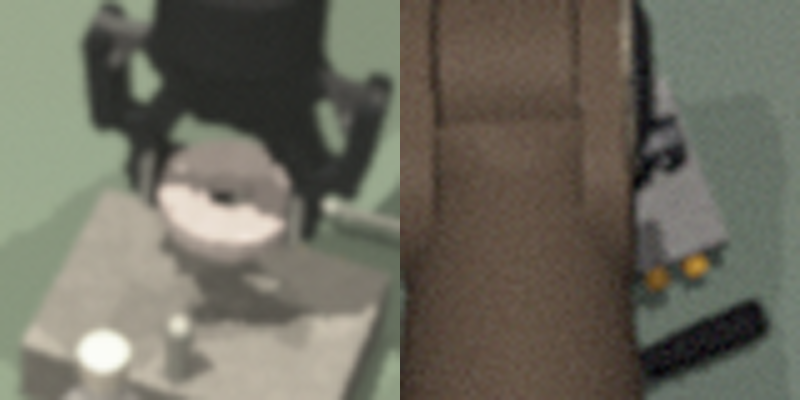

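```bash
python3 -c "
from h import *
q=onz('scene',(224.5/5-.5+300,193/5-.5+190),.1154);s,p,R=now();print(q,p,'toolframe mm',R.inv().apply(q-p)*1000)
q=onz('scene',(224/5-.5+300,(138+235)/2/5-.5+190),.1154);print(q)"
```

```text
[0.56255874 0.02620603 0.1154    ] [0.56752161 0.02853724 0.16827166] toolframe mm [ 5.35736933 -0.25426758 52.88394275]
[0.55964222 0.02330129 0.1154    ]
```

Both offsets from the scene view point away from its camera, which may be height or calibration bias. I'll place the ring at the block centre and measure again once it is clear.

drive_tool(linear=[[-0.06, -0.02, 0.4], [-0.06, -0.01, 0.5], [0, 0, 0.5], [0, 0, 0.3], [0, 0, 0.15], [0, 0, 0], [0, 0, 0]], rot=[[0, 0, 0], [0, 0, 0], [0, 0, 0], [0, 0, 0], [0, 0, 0], [0, 0, 0], [0, 0, 0]], grip=[0.6, 0.6, 0.6, 0.6, 0.6, 0.6, 0.6])

```text
time_s: 7.77
tcp_pos: [0.5744, 0.0292, 0.1134]
orientation: [0.003, -0.197, 0.98, 0.0]
contact_force: [9.0, 1.7, -6.3]
opening: 0.743
grasp_force: 46.5
```

drive_tool(linear=[[0, 0, 0], [0, 0, 0]], rot=[[0, 0, 0], [0, 0, 0]], grip=[0.6, 0.6])

```text
time_s: 7.93
tcp_pos: [0.5744, 0.0292, 0.1135]
orientation: [0.003, -0.197, 0.98, 0.0]
contact_force: [8.9, 3.4, -6.4]
opening: 0.739
grasp_force: 46.5
```

```bash
python3 -c "
from h import *
im=ctrl.read_camera('scene')
cv2.imwrite('pics/s4.png',cv2.resize(im[190:290,295:395],(600,600),interpolation=cv2.INTER_CUBIC))
s,p,R=now();print(p,s['contact_force'],s['ft_torque'])"
```

```text
[0.57441891 0.029203   0.11354886] [ 9.40972564  2.44868094 -5.62248401] [ 0.53605681 -1.90859738  0.09848634]
```

View pics/s4.png

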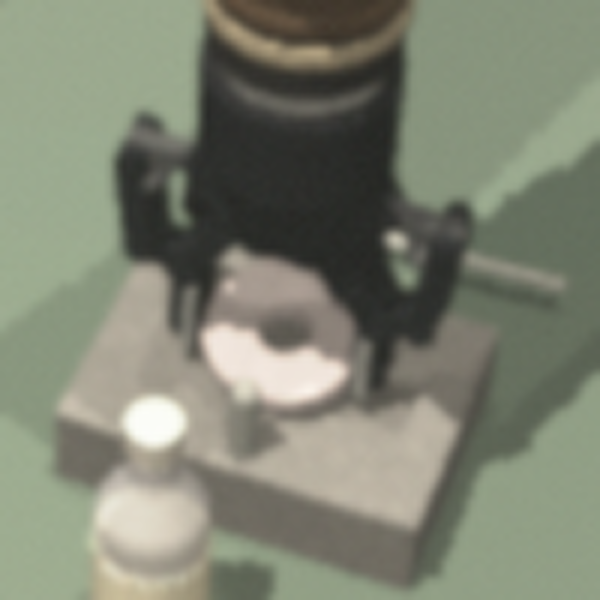

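The ring leans on the near (robot-side) post, so it sits offset toward tool +x in the grasp. I'll shift along tool −x.

drive_tool(linear=[[-0.1, 0, -0.1], [-0.1, 0, 0], [0, 0, 0], [0, 0, 0]], rot=[[0, 0, 0], [0, 0, 0], [0, 0, 0], [0, 0, 0]], grip=[0.6, 0.6, 0.6, 0.6])

```text
time_s: 8.32
tcp_pos: [0.5771, 0.0315, 0.1164]
orientation: [-0.001, -0.197, 0.98, 0.0]
contact_force: [-0.7, -0.1, -0.5]
opening: 0.742
grasp_force: 47.0
```

drive_tool(linear=[[0, 0, 0.1], [0, 0, 0.1], [0, 0, 0], [0, 0, 0]], rot=[[0, 0, 0], [0, 0, 0], [0, 0, 0], [0, 0, 0]], grip=[0.6, 0.6, 0.6, 0.6])

```text
time_s: 8.65
tcp_pos: [0.5772, 0.0317, 0.1114]
orientation: [0.0, -0.197, 0.98, -0.0]
contact_force: [-2.1, -0.9, 4.7]
opening: 0.741
grasp_force: 47.7
```

```bash
python3 -c "
from h import *
im=ctrl.read_camera('scene')
cv2.imwrite('pics/s5.png',cv2.resize(im[190:290,295:395],(600,600),interpolation=cv2.INTER_CUBIC))
s,p,R=now();print(p,s['contact_force'],s['ft_torque'])"
```

```text
[0.5772083  0.0316503  0.11135951] [-2.7626485  -1.4800283   3.62578923] [-0.26287403  0.43063667  0.00340906]
```

View pics/s5.png

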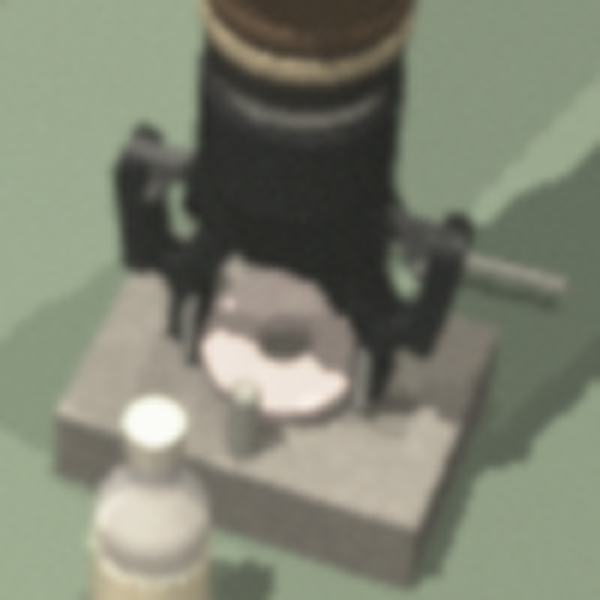

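Ring is between the posts; its far edge touches the block first (slight tilt about the jaw line). I'll lower a little more to level it, then release.

drive_tool(linear=[[0, 0, 0.05], [0, 0, 0.05], [0, 0, 0], [0, 0, 0]], rot=[[0, 0, 0], [0, 0, 0], [0, 0, 0], [0, 0, 0]], grip=[0.6, 0.6, 0.6, 0.6], newtons=25)

```text
time_s: 9.03
tcp_pos: [0.5771, 0.0316, 0.1094]
orientation: [0.0, -0.197, 0.98, -0.0]
contact_force: [-5.4, -2.2, 12.3]
opening: 0.741
grasp_force: 48.7
```

Open, rise clear, and move away toward the tray to see.

drive_tool(linear=[[0, 0, 0], [0, 0, 0], [0, 0, 0], [0, 0, -0.3], [0, 0, -0.7], [0, 0, -1], [0, 0, -1], [0, -0.6, -0.2], [0, -1, 0], [0, -1, 0]], rot=[[0, 0, 0], [0, 0, 0], [0, 0, 0], [0, 0, 0], [0, 0, 0], [0, 0, 0], [0, 0, 0], [0, 0, 0.8], [0, 0, 0.9], [0, 0, 0.9]], grip=[1, 1, 1, 1, 1, 1, 1, 1, 1, 1])

```text
time_s: 9.87
tcp_pos: [0.6025, -0.0422, 0.2059]
orientation: [0.001, -0.085, 0.996, -0.0]
contact_force: [-0.1, 0.4, -0.6]
opening: 0.997
grasp_force: 0.0
```

```bash
python3 -c "
from h import *
plan([.527,-.296,.16],Rd(0),16)"
```

```text
t 9.87 pos [ 0.6025 -0.0422  0.2059] rot/row [0.002 0.002 1.246] 
 [[0.24, -0.49, 0.1], [0.19, -0.52, 0.1], [0.13, -0.54, 0.1], [0.07, -0.55, 0.1], [0.01, -0.55, 0.1], [-0.05, -0.55, 0.1], [-0.11, -0.54, 0.1], [-0.16, -0.53, 0.1], [-0.22, -0.51, 0.1], [-0.27, -0.48, 0.1], [-0.32, -0.45, 0.1], [-0.37, -0.41, 0.1], [-0.41, -0.37, 0.1], [-0.45, -0.32, 0.1], [-0.48, -0.27, 0.1], [-0.51, -0.21, 0.1]]
```

```bash
python3 -c "
from h import *
plan([.527,-.296,.16],Rd(0),20)"
```

```text
t 9.87 pos [ 0.6025 -0.0422  0.2059] rot/row [0.001 0.002 0.997] 
 [[0.2, -0.4, 0.08], [0.16, -0.41, 0.08], [0.12, -0.42, 0.08], [0.09, -0.43, 0.08], [0.05, -0.44, 0.08], [0.01, -0.44, 0.08], [-0.03, -0.44, 0.08], [-0.07, -0.44, 0.08], [-0.1, -0.43, 0.08], [-0.14, -0.42, 0.08], [-0.18, -0.4, 0.08], [-0.21, -0.39, 0.08], [-0.24, -0.37, 0.08], [-0.27, -0.35, 0.08], [-0.3, -0.32, 0.08], [-0.33, -0.29, 0.08], [-0.35, -0.26, 0.08], [-0.38, -0.23, 0.08], [-0.39, -0.2, 0.08], [-0.41, -0.16, 0.08]]
```

drive_tool(linear=[[0.2, -0.4, 0.08], [0.16, -0.41, 0.08], [0.12, -0.42, 0.08], [0.09, -0.43, 0.08], [0.05, -0.44, 0.08], [0.01, -0.44, 0.08], [-0.03, -0.44, 0.08], [-0.07, -0.44, 0.08], [-0.1, -0.43, 0.08], [-0.14, -0.42, 0.08]], rot=[[0, 0, 1], [0, 0, 1], [0, 0, 1], [0, 0, 1], [0, 0, 1], [0, 0, 1], [0, 0, 1], [0, 0, 1], [0, 0, 1], [0, 0, 1]], grip=[1, 1, 1, 1, 1, 1, 1, 1, 1, 1])

```text
time_s: 10.7
tcp_pos: [0.5635, -0.1698, 0.1802]
orientation: [0.0, 0.346, 0.938, 0.0]
contact_force: [0.3, 0.4, 0.1]
opening: 0.999
grasp_force: 0.0
```

drive_tool(linear=[[-0.18, -0.4, 0.08], [-0.21, -0.39, 0.08], [-0.24, -0.37, 0.08], [-0.27, -0.35, 0.08], [-0.3, -0.32, 0.08], [-0.33, -0.29, 0.08], [-0.35, -0.26, 0.08], [-0.38, -0.23, 0.08], [-0.39, -0.2, 0.08], [-0.41, -0.16, 0.08]], rot=[[0, 0, 1], [0, 0, 1], [0, 0, 1], [0, 0, 1], [0, 0, 1], [0, 0, 1], [0, 0, 1], [0, 0, 1], [0, 0, 1], [0, 0, 1]], grip=[1, 1, 1, 1, 1, 1, 1, 1, 1, 1])

```text
time_s: 11.53
tcp_pos: [0.5253, -0.2961, 0.1563]
orientation: [0.0, 0.71, 0.704, 0.0]
contact_force: [-0.2, 0.4, 0.3]
opening: 1.001
grasp_force: 0.0
```

```bash
python3 -c "
from h import *
im=ctrl.read_camera('scene');t=ctrl.read_camera('top')
cv2.imwrite('pics/s6s.png',im);cv2.imwrite('pics/s6t.png',t)
f=lambda a,x,y,w,k:cv2.resize(a[y:y+w,x:x+w],(400,400),interpolation=cv2.INTER_CUBIC)
cv2.imwrite('pics/s6.png',np.hstack([f(im,305,215,66,1),f(t,254,150,66,1)]))
plan([.527,-.296,.09],Rd(0),4)"
```

```text
t 11.63 pos [ 0.5249 -0.2969  0.1558] rot/row [-0.002  0.    -0.018] 
 [[0.01, 0.02, 0.55], [0.01, 0.02, 0.55], [0.01, 0.02, 0.55], [0.01, 0.02, 0.55]]
```

View pics/s6.png

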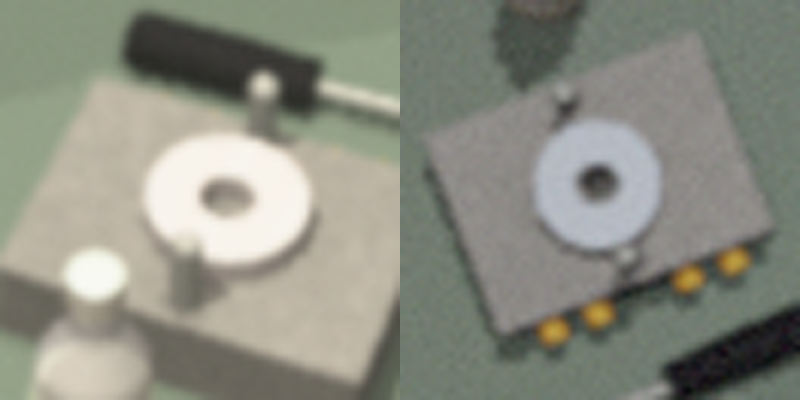

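The large ring lies flat between the posts (bores at crop (228,196) scene, (598,181) top). Next: measure its centring, and locate the small ring again.

```bash
python3 - <<'E'
from h import *
im=cv2.imread('pics/s6s.png');t=cv2.imread('pics/s6t.png');t0=cv2.imread('pics/top0.png')
for b in blobs(t,(165,165,165),(255,255,255),(270,165,40,35)):print('top ring',np.round(b,1) if 0 else b,onz('top',b[:2],.050))
for b in blobs(im,(185,185,185),(255,255,255),(322,232,40,35)):print('scene ring',b,onz('scene',b[:2],.0515))
k=66/400
print('bore top',onz('top',(198.5*k-.5+254,181.5*k-.5+150),.054),'scene',onz('scene',(228*k-.5+305,197*k-.5+215),.0535))
print('posts',[onz('top',((x+.5)*k-.5+254,(y+.5)*k-.5+150),.08) for x,y in((164,96),(225,258))])
for b in blobs(t,(140,140,140),(255,255,255),(376,175,26,53)):print('small',b,onz('top',b[:2],.0115))
E
```

```text
top ring (286.1494817239498, 179.80360065466448, 293.5, (19.798988342285156, 19.091880798339844)) [0.56922024 0.0283716  0.05      ]
scene ring (341.8881199538639, 246.98000768935026, 420.5, (20.0, 27.0)) [0.5662582  0.02599172 0.0515    ]
bore top [0.56987412 0.02783449 0.054     ] scene [0.56728001 0.02751975 0.0535    ]
posts [array([0.60948927, 0.0438998 , 0.08      ]), array([0.52846522, 0.01232212, 0.08      ])]
```

drive_tool(linear=[[0.1, 0.06, 0.4], [0, 0, 0.7], [0, 0, 0.7], [0, 0, 0.4], [0, 0, 0.2], [0, 0, 0.1], [0, 0, 0.1], [0, 0, 0], [0, 0, 0]], rot=[[0, 0, -0.07], [0, 0, 0], [0, 0, 0], [0, 0, 0], [0, 0, 0], [0, 0, 0], [0, 0, 0], [0, 0, 0], [0, 0, 0]], grip=[1, 1, 1, 1, 1, 1, 1, 1, 1])

```text
time_s: 12.38
tcp_pos: [0.5277, -0.2927, 0.0788]
orientation: [0.001, 0.706, 0.708, 0.0]
contact_force: [0.1, -0.1, 0.1]
opening: 0.999
grasp_force: 0.0
```

drive_tool(linear=[[0, 0, 0.06], [0, 0, 0], [0, 0, 0], [0, 0, 0], [0, 0, 0], [0, 0, 0], [0, 0, 0], [0, 0, 0], [0, 0, 0]], rot=[[0, 0, 0], [0, 0, 0], [0, 0, 0], [0, 0, 0], [0, 0, 0], [0, 0, 0], [0, 0, 0], [0, 0, 0], [0, 0, 0]], grip=[1, 0.4, 0.4, 0.4, 0.4, 0.4, 0.4, 0.4, 0.4], newtons=60)

```text
time_s: 13.13
tcp_pos: [0.5275, -0.2928, 0.0769]
orientation: [0.001, 0.706, 0.708, 0.0]
contact_force: [-0.3, -0.0, 6.1]
opening: 0.546
grasp_force: 62.1
```

drive_tool(linear=[[0, 0, -0.2], [0, 0, -0.6], [0, 0, -0.9], [0, 0, -0.9], [0, 0, -0.8], [0, 0, 0], [0, 0, 0]], rot=[[0, 0, 0], [0, 0, 0], [0, 0, 0], [0, 0, 0], [0, 0, 0], [0, 0, 0], [0, 0, 0]], grip=[0.4, 0.4, 0.4, 0.4, 0.4, 0.4, 0.4])

```text
time_s: 13.72
tcp_pos: [0.5277, -0.2929, 0.1797]
orientation: [0.001, 0.706, 0.708, 0.0]
contact_force: [0.3, 0.1, -0.6]
opening: 0.547
grasp_force: 61.8
```

```bash
python3 -c "
from h import *
im=ctrl.read_camera('scene');cv2.imwrite('pics/s7s.png',im);cv2.imwrite('pics/s7t.png',ctrl.read_camera('top'))
plan([.571,.0285,.18],Rd(112.5),24)"
```

```text
t 13.82 pos [ 0.5267 -0.2923  0.1772] rot/row [-0.    -0.001 -0.936] 
 [[0.45, 0.06, -0.0], [0.44, 0.1, -0.0], [0.43, 0.13, -0.0], [0.42, 0.17, -0.0], [0.4, 0.2, -0.0], [0.38, 0.23, -0.0], [0.36, 0.26, -0.0], [0.34, 0.29, -0.0], [0.32, 0.32, -0.0], [0.29, 0.35, -0.0], [0.26, 0.37, -0.0], [0.23, 0.39, -0.0], [0.2, 0.4, -0.0], [0.16, 0.42, -0.0], [0.13, 0.43, -0.0], [0.09, 0.44, -0.0], [0.06, 0.45, -0.0], [0.02, 0.45, -0.0], [-0.02, 0.45, -0.0], [-0.05, 0.45, -0.0], [-0.09, 0.44, -0.0], [-0.13, 0.43, -0.0], [-0.16, 0.42, -0.0], [-0.19, 0.41, -0.0]]
```

drive_tool(linear=[[0.45, 0.06, 0], [0.44, 0.1, 0], [0.43, 0.13, 0], [0.42, 0.17, 0], [0.4, 0.2, 0], [0.38, 0.23, 0], [0.36, 0.26, 0], [0.34, 0.29, 0], [0.32, 0.32, 0], [0.29, 0.35, 0]], rot=[[0, 0, -0.94], [0, 0, -0.94], [0, 0, -0.94], [0, 0, -0.94], [0, 0, -0.94], [0, 0, -0.94], [0, 0, -0.94], [0, 0, -0.94], [0, 0, -0.94], [0, 0, -0.94]], grip=[0.4, 0.4, 0.4, 0.4, 0.4, 0.4, 0.4, 0.4, 0.4, 0.4])

```text
time_s: 14.65
tcp_pos: [0.5441, -0.1579, 0.1762]
orientation: [-0.002, 0.363, 0.932, -0.0]
contact_force: [-0.3, -0.8, -0.3]
opening: 0.547
grasp_force: 61.7
```

drive_tool(linear=[[0.26, 0.37, 0], [0.23, 0.39, 0], [0.2, 0.4, 0], [0.16, 0.42, 0], [0.13, 0.43, 0], [0.09, 0.44, 0], [0.06, 0.45, 0], [0.02, 0.45, 0], [-0.02, 0.45, 0], [-0.05, 0.45, 0]], rot=[[0, 0, -0.94], [0, 0, -0.94], [0, 0, -0.94], [0, 0, -0.94], [0, 0, -0.94], [0, 0, -0.94], [0, 0, -0.94], [0, 0, -0.94], [0, 0, -0.94], [0, 0, -0.94]], grip=[0.4, 0.4, 0.4, 0.4, 0.4, 0.4, 0.4, 0.4, 0.4, 0.4])

```text
time_s: 15.48
tcp_pos: [0.5616, -0.024, 0.1763]
orientation: [-0.002, -0.038, 0.999, 0.0]
contact_force: [0.1, -0.6, -0.4]
opening: 0.542
grasp_force: 61.7
```

drive_tool(linear=[[-0.09, 0.44, 0], [-0.13, 0.43, 0], [-0.16, 0.42, 0], [-0.19, 0.41, 0], [0, 0, 0.6], [0, 0, 0.5], [0, 0, 0], [0, 0, 0], [0, 0, 0]], rot=[[0, 0, -0.94], [0, 0, -0.94], [0, 0, -0.94], [0, 0, -0.9], [0, 0, 0], [0, 0, 0], [0, 0, 0], [0, 0, 0], [0, 0, 0]], grip=[0.4, 0.4, 0.4, 0.4, 0.4, 0.4, 0.4, 0.4, 0.4])

```text
time_s: 16.23
tcp_pos: [0.5691, 0.0287, 0.145]
orientation: [-0.001, -0.197, 0.98, 0.0]
contact_force: [-0.1, 0.8, 0.1]
opening: 0.552
grasp_force: 61.7
```

```bash
python3 -c "
from h import *
im=ctrl.read_camera('scene');cv2.imwrite('pics/s8s.png',im)
cv2.imwrite('pics/s8.png',cv2.resize(im[200:280,300:380],(600,600),interpolation=cv2.INTER_CUBIC))
plan([.571,.0285,.14],Rd(112.5),2)"
```

```text
t 16.28 pos [0.5695 0.0287 0.1455] rot/row [-0.     0.001  0.023] 
 [[-0.02, -0.01, 0.09], [-0.02, -0.01, 0.09]]
```

View pics/s8.png

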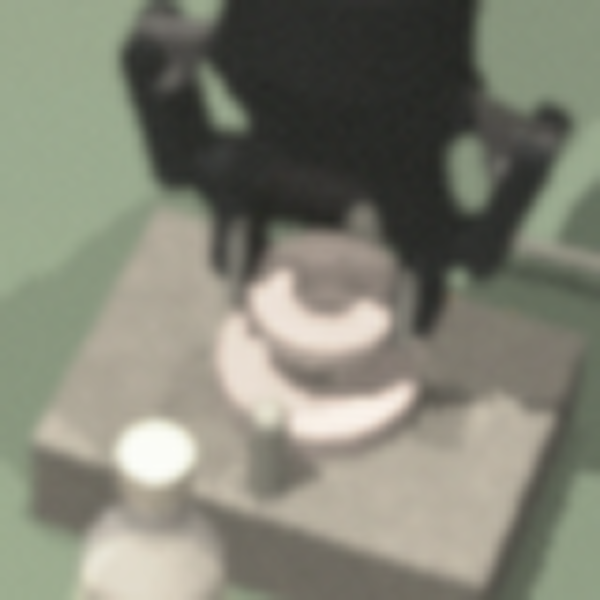

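The small ring is held level above the large one (bore at crop ~(323,288)).

```bash
python3 -c "
from h import *
s,p,R=now()
for u,v in((325,287),(321,290)):
    q=onz('scene',(u/7.5-.5+300,v/7.5-.5+200),p[2]-.0609);print(q,R.inv().apply(q-p)*1000)
print(Rd(112.5).as_matrix()[:,:2].round(3))"
```

```text
[0.56584214 0.02638925 0.08464058] [ 4.26736137 -0.67907099 60.89956316]
[0.56766608 0.02633574 0.08464058] [ 2.60568734 -1.43303236 60.89976813]
[[-0.924 -0.383]
 [-0.383  0.924]
 [-0.     0.   ]]
```

drive_tool(linear=[[-0.04, 0, 0.25], [0, 0, 0.2], [0, 0, 0.1], [0, 0, 0.05], [0, 0, 0], [0, 0, 0]], rot=[[0, 0, 0], [0, 0, 0], [0, 0, 0], [0, 0, 0], [0, 0, 0], [0, 0, 0]], grip=[0.4, 0.4, 0.4, 0.4, 0.4, 0.4])

```text
time_s: 16.78
tcp_pos: [0.5704, 0.0293, 0.1271]
orientation: [-0.0, -0.197, 0.98, 0.0]
contact_force: [1.0, 0.0, -0.8]
opening: 0.549
grasp_force: 61.8
```

drive_tool(linear=[[0, 0, 0.05], [0, 0, 0], [0, 0, 0]], rot=[[0, 0, 0], [0, 0, 0], [0, 0, 0]], grip=[0.4, 0.4, 0.4])

```text
time_s: 17.03
tcp_pos: [0.5705, 0.0293, 0.1269]
orientation: [0.001, -0.197, 0.98, -0.0]
contact_force: [-3.3, -0.5, 7.7]
opening: 0.548
grasp_force: 62.6
```

drive_tool(linear=[[0, 0, 0], [0, 0, 0], [0, 0, 0], [0, 0, -0.3], [0, 0, -0.7], [0, 0, -1], [0, 0.5, -1], [0, 1, -0.2], [0, 1, 0], [0, 1, 0]], rot=[[0, 0, 0], [0, 0, 0], [0, 0, 0], [0, 0, 0], [0, 0, 0], [0, 0, 0], [0, 0, 0], [0, 0, 0], [0, 0, 0], [0, 0, 0]], grip=[1, 1, 1, 1, 1, 1, 1, 1, 1, 1])

```text
time_s: 17.87
tcp_pos: [0.53, 0.1269, 0.2235]
orientation: [0.001, -0.197, 0.98, 0.0]
contact_force: [0.6, 0.6, -0.8]
opening: 0.996
grasp_force: 0.0
```

drive_tool(linear=[[0.5, 1, 0], [0.5, 1, 0], [0.5, 0.5, 0]], rot=[[0, 0, 0], [0, 0, 0], [0, 0, 0]], grip=[1, 1, 1])

```text
time_s: 18.12
tcp_pos: [0.4578, 0.1799, 0.2222]
orientation: [0.0, -0.198, 0.98, 0.0]
contact_force: [0.7, 1.0, -0.5]
opening: 1.001
grasp_force: 0.0
```

```bash
cat > m.py <<'E'
from h import *
def fit(im,thr,roi,big):
    x,y,w,h=roi;k=8;g=cv2.cvtColor(cv2.resize(cv2.GaussianBlur(im,(3,3),0)[y:y+h,x:x+w],None,fx=k,fy=k,interpolation=cv2.INTER_CUBIC),cv2.COLOR_BGR2GRAY)
    out=[]
    for c in cv2.findContours(cv2.inRange(g,*thr),cv2.RETR_LIST,cv2.CHAIN_APPROX_NONE)[0]:
        if len(c)>30 and cv2.contourArea(c)>k*k*6:
            e=cv2.fitEllipse(c);out.append(((e[0][0]+.5)/k-.5+x,(e[0][1]+.5)/k-.5+y,e[1][0]/k,e[1][1]/k))
    return out
E
python3 - <<'E'
from m import *
a=ctrl.read_camera('scene');t=ctrl.read_camera('top');cv2.imwrite('pics/s9s.png',a);cv2.imwrite('pics/s9t.png',t)
t0=cv2.imread('pics/top0.png');s0=cv2.imread('pics/scene0.png');t6=cv2.imread('pics/s6t.png');s6=cv2.imread('pics/s6s.png')
P=lambda n,l,z:[print(n,np.round(e,2),np.round(onz(n.split()[0],e[:2],z),4)) for e in l]
P('top hole',fit(t0,(0,95),(279,172,15,15),0),.04)
P('scene hole',fit(s0,(0,110),(333,244,18,16),0),.04)
P('top bore6',fit(t6,(0,135),(280,173,13,14),0),.052)
P('scene bore6',fit(s6,(0,170),(334,240,16,14),0),.052)
P('top ring6',fit(t6,(165,255),(270,165,34,32),0),.054)
P('top bore9',fit(t,(0,135),(280,173,13,14),0),.064)
P('scene bore9',fit(a,(0,170),(330,234,22,16),0),.064)
P('top ring9',fit(t,(165,255),(270,165,34,32),0),.06)
P('scene ring9',fit(a,(180,255),(322,228,40,40),0),.06)
print(ctrl.sense()['tcp_pos'])
E
```

```text
top hole [286.24 179.27   4.42   4.84] [0.572  0.0287 0.04  ]
scene hole [340.75 252.33   2.72   4.24] [0.573  0.0292 0.04  ]
top bore6 [286.12 179.61   6.09   6.62] [0.5696 0.0284 0.052 ]
scene bore6 [341.5  246.78   4.34   7.29] [0.5668 0.0252 0.052 ]
top ring6 [286.12 179.71   7.9    8.55] [0.5691 0.0282 0.054 ]
top ring6 [286.1  179.68  19.97  20.19] [0.5692 0.0283 0.054 ]
top bore9 [285.78 179.21   6.22   6.47] [0.5694 0.0287 0.064 ]
scene bore9 [341.94 244.06   4.56   6.67] [0.5678 0.0267 0.064 ]
scene bore9 [348.63 235.38   4.25  10.03] [0.5357 0.0197 0.064 ]
top ring9 [289.82 186.76   2.18   6.85] [0.5468 0.0162 0.06  ]
top ring9 [285.79 179.31   8.05   8.19] [0.5696 0.0289 0.06  ]
top ring9 [286.3  179.23  19.06  20.4 ] [0.5699 0.0273 0.06  ]
scene ring9 [343.67 251.67   4.56  13.48] [0.5799 0.0433 0.06  ]
scene ring9 [342.06 244.04   5.38   7.57] [0.5648 0.0247 0.06  ]
scene ring9 [340.03 248.86  34.74  46.37] [0.5795 0.0313 0.06  ]
[0.45696583 0.17912212 0.22249231]
```

Both rings are coaxial but ~3 mm toward the robot-side post from the hole. I'll regrip the large ring (carrying the small one) and drag the stack +3 mm along the block x axis.

```bash
python3 -c "
from h import *
plan([.5693,.0287,.2],Rd(112.5),8)"
```

```text
t 18.22 pos [0.457  0.1791 0.2225] rot/row [ 0.001 -0.     0.011] 
 [[-0.19, -0.76, 0.09], [-0.19, -0.76, 0.09], [-0.19, -0.76, 0.09], [-0.19, -0.76, 0.09], [-0.19, -0.76, 0.09], [-0.19, -0.76, 0.09], [-0.19, -0.76, 0.09], [-0.19, -0.76, 0.09]]
```

drive_tool(linear=[[-0.19, -0.76, 0.09], [-0.19, -0.76, 0.09], [-0.19, -0.76, 0.09], [-0.19, -0.76, 0.09], [-0.19, -0.76, 0.09], [-0.19, -0.76, 0.09], [-0.19, -0.76, 0.09], [-0.19, -0.76, 0.09], [0, 0, 0], [0, 0, 0]], rot=[[0, 0, 0.01], [0, 0, 0.01], [0, 0, 0.01], [0, 0, 0.01], [0, 0, 0.01], [0, 0, 0.01], [0, 0, 0.01], [0, 0, 0.01], [0, 0, 0], [0, 0, 0]], grip=[1, 1, 1, 1, 1, 1, 1, 1, 1, 1])

```text
time_s: 19.05
tcp_pos: [0.5723, 0.0255, 0.1999]
orientation: [-0.0, -0.192, 0.981, 0.0]
contact_force: [-0.4, 0.4, -0.1]
opening: 1.002
grasp_force: 0.0
```

```bash
python3 -c "
from h import *
plan([.5695,.0287,.1115],Rd(112.5),1)"
```

```text
t 19.05 pos [0.5723 0.0255 0.1999] rot/row [ 0.002 -0.005 -0.062] 
 [[0.04, 0.13, 2.95]]
```

drive_tool(linear=[[0.04, 0.13, 0.5], [0, 0, 0.8], [0, 0, 0.8], [0, 0, 0.5], [0, 0, 0.25], [0, 0, 0.1], [0, 0, 0], [0, 0, 0]], rot=[[0, 0, -0.06], [0, 0, 0], [0, 0, 0], [0, 0, 0], [0, 0, 0], [0, 0, 0], [0, 0, 0], [0, 0, 0]], grip=[1, 1, 1, 1, 1, 1, 1, 1], newtons=30)

```text
time_s: 19.72
tcp_pos: [0.5694, 0.0304, 0.1127]
orientation: [0.001, -0.196, 0.981, -0.0]
contact_force: [-0.5, -0.2, -0.2]
opening: 1.001
grasp_force: 0.0
```

drive_tool(linear=[[0, -0.07, 0.05], [0, 0, 0], [0, 0, 0], [0, 0, 0], [0, 0, 0], [0, 0, 0], [0, 0, 0]], rot=[[0, 0, 0], [0, 0, 0], [0, 0, 0], [0, 0, 0], [0, 0, 0], [0, 0, 0], [0, 0, 0]], grip=[1, 1, 0.65, 0.65, 0.65, 0.65, 0.65])

```text
time_s: 20.3
tcp_pos: [0.57, 0.0281, 0.1108]
orientation: [0.001, -0.196, 0.981, -0.0]
contact_force: [-1.8, -1.0, 5.8]
opening: 0.744
grasp_force: 33.7
```

drive_tool(linear=[[-0.05, 0, 0], [-0.05, 0, 0], [0, 0, 0], [0, 0, 0]], rot=[[0, 0, 0], [0, 0, 0], [0, 0, 0], [0, 0, 0]], grip=[0.65, 0.65, 0.65, 0.65])

```text
time_s: 20.63
tcp_pos: [0.5723, 0.0291, 0.1108]
orientation: [-0.0, -0.196, 0.981, -0.0]
contact_force: [-3.4, -1.3, 6.9]
opening: 0.742
grasp_force: 33.9
```

drive_tool(linear=[[0, 0, 0], [0, 0, 0], [0, 0, -0.2], [0, 0, -0.7], [0, 0, -1], [0, 0, -1], [0, 0, -1], [0, 0, -0.8], [0, 0, -0.3], [0, 0, 0]], rot=[[0, 0, 0], [0, 0, 0], [0, 0, 0], [0, 0, 0], [0, 0, 0], [0, 0, 0], [0, 0, 0], [0, 0, 0], [0, 0, 0], [0, 0, 0]], grip=[1, 1, 1, 1, 1, 1, 1, 1, 1, 1])

```text
time_s: 21.47
tcp_pos: [0.5735, 0.0294, 0.2627]
orientation: [0.002, -0.196, 0.981, -0.0]
contact_force: [-0.3, 0.7, 0.4]
opening: 1.001
grasp_force: 0.0
```

```bash
python3 -c "
from h import *
R=Rd(62.8,-20);a=-R.as_matrix()[:,2];print(a)
plan(np.array([.5022,.357,.1537])+.113*a,R,14)"
```

```text
[-0.30419832  0.1563367   0.93969262]
t 21.47 pos [0.5735 0.0294 0.2627] rot/row [ 0.125 -0.264  0.704] 
 [[-0.08, 0.86, 0.01], [-0.03, 0.86, -0.0], [0.02, 0.86, -0.01], [0.07, 0.86, -0.02], [0.13, 0.85, -0.03], [0.18, 0.84, -0.05], [0.23, 0.83, -0.06], [0.28, 0.81, -0.07], [0.32, 0.79, -0.09], [0.37, 0.77, -0.11], [0.41, 0.74, -0.12], [0.45, 0.72, -0.14], [0.49, 0.69, -0.16], [0.53, 0.65, -0.18]]
```

drive_tool(linear=[[-0.08, 0.86, 0.01], [-0.03, 0.86, 0], [0.02, 0.86, -0.01], [0.07, 0.86, -0.02], [0.13, 0.85, -0.03], [0.18, 0.84, -0.05], [0.23, 0.83, -0.06], [0.28, 0.81, -0.07], [0.32, 0.79, -0.09], [0.37, 0.77, -0.11]], rot=[[0.12, -0.26, 0.7], [0.12, -0.26, 0.7], [0.12, -0.26, 0.7], [0.12, -0.26, 0.7], [0.12, -0.26, 0.7], [0.12, -0.26, 0.7], [0.12, -0.26, 0.7], [0.12, -0.26, 0.7], [0.12, -0.26, 0.7], [0.12, -0.26, 0.7]], grip=[0.55, 0.55, 0.55, 0.55, 0.55, 0.55, 0.55, 0.55, 0.55, 0.55])

```text
time_s: 22.3
tcp_pos: [0.4948, 0.2767, 0.2562]
orientation: [0.119, 0.11, 0.986, -0.029]
contact_force: [-0.2, 0.2, -0.5]
opening: 0.553
grasp_force: 0.0
```

drive_tool(linear=[[0.41, 0.74, -0.12], [0.45, 0.72, -0.14], [0.49, 0.69, -0.16], [0.53, 0.65, -0.18], [0, 0, 0], [0, 0, 0]], rot=[[0.12, -0.26, 0.7], [0.12, -0.26, 0.7], [0.12, -0.26, 0.7], [0.12, -0.26, 0.7], [0, 0, 0], [0, 0, 0]], grip=[0.55, 0.55, 0.55, 0.55, 0.55, 0.55])

```text
time_s: 22.8
tcp_pos: [0.4646, 0.3755, 0.2555]
orientation: [0.163, 0.227, 0.959, -0.041]
contact_force: [-1.2, 1.0, 0.2]
opening: 0.554
grasp_force: 0.0
```

```bash
python3 - <<'E'
from m import *
a=ctrl.read_camera('scene');t=ctrl.read_camera('top');cv2.imwrite('pics/s10s.png',a);cv2.imwrite('pics/s10t.png',t)
P=lambda n,l,z:[print(n,np.round(e,2),np.round(onz(n.split()[0],e[:2],z),4)) for e in l]
P('top bore',fit(t,(0,135),(280,173,13,14),0),.064)
P('scene bore',fit(a,(0,170),(334,238,16,12),0),.064)
P('top ring',fit(t,(165,255),(270,165,34,32),0),.06)
R=Rd(62.8,-20);A=-R.as_matrix()[:,2];E_=np.array([.5022,.357,.1537])
plan(E_+.070*A,R,2);plan(E_+.012*A,R,4);s,p,Rn=now();print('probe end in tool mm',Rn.inv().apply(E_-p)*1000)
E
```

```text
top bore [285.56 178.57   6.37   6.42] [0.5714 0.0294 0.064 ]
scene bore [341.51 244.69   4.91   7.13] [0.57   0.0273 0.064 ]
top ring [285.56 178.58   8.02   8.1 ] [0.5718 0.0296 0.06  ]
top ring [286.12 177.91  18.2   20.34] [0.5739 0.0279 0.06  ]
t 22.9 pos [0.4654 0.3739 0.2567] rot/row [-0.002 -0.061  0.042] 
 [[-0.05, 0.03, 0.68], [-0.05, 0.03, 0.68]]
t 22.9 pos [0.4654 0.3739 0.2567] rot/row [-0.001 -0.031  0.021] 
 [[-0.03, 0.01, 0.82], [-0.03, 0.01, 0.82], [-0.03, 0.01, 0.82], [-0.03, 0.01, 0.82]]
probe end in tool mm [ -4.00444864   1.78723518 110.54680693]
```

Rings are now centred on the hole to within ~1 mm. Next: onto the probe.

drive_tool(linear=[[-0.1, 0.06, 0.3], [0, 0, 0.7], [0, 0, 0.36], [0, 0, 0], [0, 0, 0]], rot=[[0, -0.12, 0.08], [0, 0, 0], [0, 0, 0], [0, 0, 0], [0, 0, 0]], grip=[0.6, 0.6, 0.6, 0.6, 0.6])

```text
time_s: 23.32
tcp_pos: [0.4815, 0.3672, 0.2199]
orientation: [0.169, 0.233, 0.957, -0.041]
contact_force: [0.2, -0.3, 0.1]
opening: 0.602
grasp_force: 0.0
```

```bash
python3 - <<'E'
from m import *
R=Rd(62.8,-20);A=-R.as_matrix()[:,2];E_=np.array([.5022,.357,.1537])
a=ctrl.read_camera('scene');t=ctrl.read_camera('top');cv2.imwrite('pics/s11s.png',a);cv2.imwrite('pics/s11t.png',t)
plan(E_+.012*A,R,3);s,p,Rn=now();print('probe end in tool mm',Rn.inv().apply(E_-p)*1000,s['contact_force'])
E
```

```text
t 23.42 pos [0.4817 0.3683 0.2215] rot/row [ 0.009  0.003 -0.008] 
 [[0.01, -0.01, 0.66], [0.01, -0.01, 0.66], [0.01, -0.01, 0.66]]
probe end in tool mm [ 1.29920484 -0.84288623 71.70696977] [-0.33614056  0.64049222 -0.17514808]
```

drive_tool(linear=[[0.03, -0.02, 0.4], [0, 0, 0.5], [0, 0, 0.5], [0, 0, 0.4], [0, 0, 0.15], [0, 0, 0], [0, 0, 0]], rot=[[0, 0, 0], [0, 0, 0], [0, 0, 0], [0, 0, 0], [0, 0, 0], [0, 0, 0], [0, 0, 0]], grip=[0.6, 0.6, 0.6, 0.6, 0.6, 0.6, 0.6])

```text
time_s: 24.0
tcp_pos: [0.4984, 0.3596, 0.1664]
orientation: [0.17, 0.232, 0.957, -0.04]
contact_force: [0.1, 0.6, 0.4]
opening: 0.603
grasp_force: 0.0
```

drive_tool(linear=[[0, 0, 0], [0, 0, 0], [0, 0, 0], [0, 0, 0], [0, 0, 0], [0, 0, 0], [0, 0, 0]], rot=[[0, 0, 0], [0, 0, 0], [0, 0, 0], [0, 0, 0], [0, 0, 0], [0, 0, 0], [0, 0, 0]], grip=[0.3, 0.1, 0.1, 0.1, 0.1, 0.1, 0.1], newtons=50)

```text
time_s: 24.58
tcp_pos: [0.4985, 0.3598, 0.1665]
orientation: [0.17, 0.232, 0.957, -0.039]
contact_force: [-1.8, 1.4, 5.6]
opening: 0.247
grasp_force: 49.0
```

drive_tool(linear=[[0, 0, -0.2], [0, 0, -0.5], [0, 0, -0.6], [0, 0, -0.6], [0, 0, -0.6], [0, 0, -0.5], [0, 0, 0]], rot=[[0, 0, 0], [0, 0, 0], [0, 0, 0], [0, 0, 0], [0, 0, 0], [0, 0, 0], [0, 0, 0]], grip=[0.1, 0.1, 0.1, 0.1, 0.1, 0.1, 0.1])

```text
time_s: 25.17
tcp_pos: [0.4707, 0.3742, 0.2532]
orientation: [0.17, 0.232, 0.957, -0.038]
contact_force: [1.3, -0.3, -1.5]
opening: 0.245
grasp_force: 49.5
```

```bash
python3 - <<'E'
from m import *
a=ctrl.read_camera('scene');t=ctrl.read_camera('top');cv2.imwrite('pics/s12s.png',a);cv2.imwrite('pics/s12t.png',t)
s,p,R=now();print(s['contact_force'],s['opening'])
plan([.40,.30,.265],Rd(62.8),5);
E
```

```text
[-0.06135178 -0.76200111 -1.73552316] 0.2449414503802906
t 25.27 pos [0.4707 0.3734 0.2499] rot/row [ 0.005  0.801 -0.001] 
 [[0.15, -0.65, -0.16], [0.16, -0.65, -0.15], [0.17, -0.65, -0.14], [0.18, -0.65, -0.13], [0.19, -0.65, -0.11]]
```

```bash
python3 - <<'E'
from h import *
plan([.471,.373,.31],Rd(62.8),5)
E
```

```text
t 25.27 pos [0.4707 0.3734 0.2499] rot/row [ 0.005  0.801 -0.001] 
 [[-0.14, -0.0, -0.38], [-0.11, -0.0, -0.38], [-0.09, -0.0, -0.39], [-0.06, -0.0, -0.4], [-0.03, -0.0, -0.4]]
```

drive_tool(linear=[[-0.14, 0, -0.5], [-0.11, 0, -0.5], [-0.09, 0, -0.4], [-0.06, 0, -0.4], [-0.03, 0, -0.2], [0, 0, 0], [0, 0, 0]], rot=[[0, 0.8, 0], [0, 0.8, 0], [0, 0.8, 0], [0, 0.8, 0], [0, 0.8, 0], [0, 0, 0], [0, 0, 0]], grip=[0.1, 0.1, 0.1, 0.1, 0.1, 0.1, 0.1])

```text
time_s: 25.85
tcp_pos: [0.4703, 0.3732, 0.3097]
orientation: [0.001, 0.236, 0.972, -0.0]
contact_force: [1.0, -0.1, -1.2]
opening: 0.244
grasp_force: 49.5
```

```bash
python3 - <<'E'
from h import *
plan([.5717,.029,.29],Rd(112.5),18)
E
```

```text
t 25.85 pos [0.4703 0.3732 0.3097] rot/row [-0.     0.001 -0.554] 
 [[-0.46, -0.48, 0.04], [-0.44, -0.5, 0.04], [-0.41, -0.52, 0.04], [-0.39, -0.54, 0.04], [-0.36, -0.56, 0.04], [-0.33, -0.58, 0.04], [-0.3, -0.59, 0.04], [-0.27, -0.61, 0.04], [-0.24, -0.62, 0.04], [-0.21, -0.63, 0.04], [-0.18, -0.64, 0.04], [-0.15, -0.65, 0.04], [-0.12, -0.65, 0.04], [-0.09, -0.66, 0.04], [-0.06, -0.66, 0.04], [-0.03, -0.66, 0.04], [0.01, -0.66, 0.04], [0.04, -0.66, 0.04]]
```

drive_tool(linear=[[-0.46, -0.48, 0], [-0.44, -0.5, 0], [-0.41, -0.52, 0], [-0.39, -0.54, 0], [-0.36, -0.56, 0], [-0.33, -0.58, 0], [-0.3, -0.59, 0], [-0.27, -0.61, 0], [-0.24, -0.62, 0], [-0.21, -0.63, 0]], rot=[[0, 0, -0.55], [0, 0, -0.55], [0, 0, -0.55], [0, 0, -0.55], [0, 0, -0.55], [0, 0, -0.55], [0, 0, -0.55], [0, 0, -0.55], [0, 0, -0.55], [0, 0, -0.55]], grip=[0.1, 0.1, 0.1, 0.1, 0.1, 0.1, 0.1, 0.1, 0.1, 0.1])

```text
time_s: 26.68
tcp_pos: [0.525, 0.1816, 0.3095]
orientation: [0.0, -0.004, 1.0, -0.0]
contact_force: [1.3, 0.3, -1.4]
opening: 0.248
grasp_force: 49.5
```

drive_tool(linear=[[-0.18, -0.64, 0], [-0.15, -0.65, 0], [-0.12, -0.65, 0], [-0.09, -0.66, 0], [-0.06, -0.66, 0], [-0.03, -0.66, 0], [0.01, -0.66, 0], [0.04, -0.66, 0], [0, 0, 0.5], [0, 0, 0.2]], rot=[[0, 0, -0.55], [0, 0, -0.55], [0, 0, -0.55], [0, 0, -0.55], [0, 0, -0.55], [0, 0, -0.55], [0, 0, -0.55], [0, 0, -0.55], [0, 0, 0], [0, 0, 0]], grip=[0.1, 0.1, 0.1, 0.1, 0.1, 0.1, 0.1, 0.1, 0.1, 0.1])

```text
time_s: 27.52
tcp_pos: [0.5694, 0.0289, 0.2872]
orientation: [-0.0, -0.193, 0.981, 0.0]
contact_force: [0.0, 0.7, -0.7]
opening: 0.246
grasp_force: 49.5
```

drive_tool(linear=[[0, 0, 0], [0, 0, 0]], rot=[[0, 0, 0], [0, 0, 0]], grip=[0.1, 0.1])

```text
time_s: 27.68
tcp_pos: [0.5692, 0.0302, 0.2889]
orientation: [-0.0, -0.194, 0.981, 0.001]
contact_force: [0.3, -0.6, 0.6]
opening: 0.243
grasp_force: 49.5
```

```bash
python3 - <<'E'
from m import *
plan([.5717,.029,.27],Rd(112.5),1)
a=ctrl.read_camera('scene');cv2.imwrite('pics/s13s.png',a)
# brass shank mask: compare with expected projection of probe axis
s,p,R=now();c=CAL['scene']
def proj(q):
    v=c['camera_from_world'][:3,:3]@q+c['camera_from_world'][:3,3];u=c['camera_matrix']@v;return u[:2]/u[2]
print('tip px',proj(p+R.apply([0,0,.152])),'collar',proj(p+R.apply([0,0,.093])))
h=cv2.cvtColor(a,cv2.COLOR_BGR2HSV)
for v in range(195,246,3):
    r=a[v,320:366].astype(int);print(v,' '.join('%3d/%d'%(x.sum()//3,(x[2]-x[0])) for x in r[::2]))
E
```

```text
t 27.68 pos [0.5692 0.0302 0.2889] rot/row [ 0.013 -0.001 -0.036] 
 [[-0.06, -0.07, 0.63]]
tip px [344.25487856 224.00252365] collar [345.6805204  205.43061717]
195 152/12 151/12 150/13 152/12 152/13 151/12 152/12 152/12 140/11 118/10 106/10  38/2  35/5  36/4  36/4  49/5 116/11  83/7  43/3  74/5 128/10 133/10 133/11
198 152/13 152/13 152/11 152/13 151/12 150/12 152/12 152/12 151/12 140/11 113/9  65/6  38/4  35/3  37/3  56/4 117/10  74/7  61/5 120/9 133/10 133/10 133/11
201 153/12 152/11 152/12 151/12 152/13 152/12 152/13 151/12 153/12 150/12 121/11  59/5  38/2  38/3  36/2  49/4  96/10 118/9 126/10 132/10 133/11 133/10 133/11
204 152/12 151/12 152/13 152/12 152/12 151/11 151/13 151/13 148/11 121/10  53/4  38/4  40/3  38/4  36/3  36/3  42/4 100/8 132/11 133/11 133/10 133/11 133/10
207 152/12 152/13 152/13 152/13 152/12 152/13 150/12 139/11 133/10 119/9  56/5  45/3  41/3  40/4  39/4  41/3  48/3 107/8 132/10 133/11 133/11 134/10 132/10
210 152/11 152/13 152/12 151/12 151/11 146/12 135/10 134/10 134/10 132/10 119/9  73/7  50/12  44/6  46/8  64/5 103/9 131/10 134/11 133/10 134/10 133/10 13
[... 1053 characters left out ...]
102/12  46/5  43/4  54/5 103/10 141/15 166/18 192/21
234 161/22 165/22 163/23 164/23 165/23 162/22 160/22 161/23 158/21 161/22 161/27 154/19 144/16 126/15 115/13 109/10 112/10 101/7  86/7  99/9 115/9 114/9 113/9
237 163/22 163/23 161/22 163/22 167/23 163/22 159/22 162/22 175/24 196/28 211/27 212/27 208/24 167/16 123/13 112/14 132/16 138/14 114/12 101/8 102/8 102/8 102/9
240 161/21 160/21 159/21 163/23 165/22 164/23 199/29 229/21 237/17 238/17 236/18 235/18 239/15 247/6 244/8 224/14 185/25 177/24 130/19 117/16 119/20 114/15 110/11
243 165/21 160/22 159/22 162/22 172/24 220/25 232/20 238/17 235/19 178/26 138/20 152/22 164/24 210/28 238/18 238/17 219/23 153/21 119/16 118/16 117/16 116/16 119/16
```

The brass shank is seen hanging vertical within ~1 mm of the expected line. Moving over the hole and down to just above the rings.

drive_tool(linear=[[-0.06, -0.04, 0.3], [0, -0.02, 0.5], [0, 0, 0.5], [0, 0, 0.4], [0, 0, 0.3], [0, 0, 0], [0, 0, 0], [0, 0, 0]], rot=[[0, 0, 0], [0, 0, 0], [0, 0, 0], [0, 0, 0], [0, 0, 0], [0, 0, 0], [0, 0, 0], [0, 0, 0]], grip=[0.1, 0.1, 0.1, 0.1, 0.1, 0.1, 0.1, 0.1])

```text
time_s: 28.4
tcp_pos: [0.5728, 0.0289, 0.2308]
orientation: [0.001, -0.193, 0.981, 0.001]
contact_force: [-0.9, -0.6, -0.8]
opening: 0.243
grasp_force: 49.5
```

```bash
python3 - <<'E'
from m import *
plan([.5715,.029,.162],Rd(112.5),1);print(ctrl.sense()['contact_force'])
E
```

```text
t 28.4 pos [0.5728 0.0289 0.2308] rot/row [ 0.006  0.036 -0.042] 
 [[0.05, 0.02, 2.29]]
[-0.92342579 -0.64464654 -0.75594903]
```

drive_tool(linear=[[0.03, 0, 0.2], [0, 0, 0.3], [0, 0, 0.3], [0, 0, 0.2], [0, 0, 0.15], [0, 0, 0], [0, 0, 0]], rot=[[0, 0, 0], [0, 0, 0], [0, 0, 0], [0, 0, 0], [0, 0, 0], [0, 0, 0], [0, 0, 0]], grip=[0.1, 0.1, 0.1, 0.1, 0.1, 0.1, 0.1])

```text
time_s: 28.98
tcp_pos: [0.5715, 0.0285, 0.1951]
orientation: [0.0, -0.193, 0.981, 0.001]
contact_force: [0.5, 0.3, -0.6]
opening: 0.245
grasp_force: 49.5
```

Through both rings with no force. Into the hole now.

drive_tool(linear=[[0, 0, 0.15], [0, 0, 0.15], [0, 0, 0.15], [0, 0, 0.15], [0, 0, 0.1], [0, 0, 0], [0, 0, 0]], rot=[[0, 0, 0], [0, 0, 0], [0, 0, 0], [0, 0, 0], [0, 0, 0], [0, 0, 0], [0, 0, 0]], grip=[0.1, 0.1, 0.1, 0.1, 0.1, 0.1, 0.1])

```text
time_s: 29.57
tcp_pos: [0.5716, 0.0285, 0.1743]
orientation: [0.001, -0.193, 0.981, 0.001]
contact_force: [0.4, -0.3, -1.2]
opening: 0.244
grasp_force: 49.5
```

drive_tool(linear=[[0, 0, 0.1], [0, 0, 0.1], [0, 0, 0.1], [0, 0, 0.06], [0, 0, 0], [0, 0, 0]], rot=[[0, 0, 0], [0, 0, 0], [0, 0, 0], [0, 0, 0], [0, 0, 0], [0, 0, 0]], grip=[0.1, 0.1, 0.1, 0.1, 0.1, 0.1])

```text
time_s: 30.07
tcp_pos: [0.5718, 0.0286, 0.1641]
orientation: [0.001, -0.193, 0.981, 0.001]
contact_force: [-0.9, 0.3, 3.8]
opening: 0.245
grasp_force: 49.9
```

drive_tool(linear=[[0, 0, 0.04], [0, 0, 0.03], [0, 0, 0], [0, 0, 0]], rot=[[0, 0, 0], [0, 0, 0], [0, 0, 0], [0, 0, 0]], grip=[0.1, 0.1, 0.1, 0.1])

```text
time_s: 30.4
tcp_pos: [0.5718, 0.0286, 0.164]
orientation: [0.002, -0.193, 0.981, 0.001]
contact_force: [-6.0, 0.5, 15.4]
opening: 0.244
grasp_force: 51.3
```

drive_tool(linear=[[0, 0, -0.05], [0, 0, 0], [0, 0, 0], [0, 0, 0], [0, 0, -0.3], [0, 0, -0.7], [0, 0, -1], [0, 0, -1], [0, 0, -1], [0, 0, 0]], rot=[[0, 0, 0], [0, 0, 0], [0, 0, 0], [0, 0, 0], [0, 0, 0], [0, 0, 0], [0, 0, 0], [0, 0, 0], [0, 0, 0], [0, 0, 0]], grip=[0.1, 0.5, 0.5, 0.5, 0.5, 0.5, 0.5, 0.5, 0.5, 0.5])

```text
time_s: 31.23
tcp_pos: [0.5731, 0.0284, 0.29]
orientation: [0.005, -0.193, 0.981, 0.0]
contact_force: [0.9, -0.2, 0.8]
opening: 0.498
grasp_force: 0.0
```

drive_tool(linear=[[0.4, 0.8, -0.2], [0.4, 0.8, -0.2], [0.4, 0.8, -0.2], [0.4, 0.8, 0], [0.4, 0.8, 0], [0.4, 0.4, 0], [0, 0, 0]], rot=[[0, 0, 0], [0, 0, 0], [0, 0, 0], [0, 0, 0], [0, 0, 0], [0, 0, 0], [0, 0, 0]], grip=[0.5, 0.5, 0.5, 0.5, 0.5, 0.5, 0.5])

```text
time_s: 31.82
tcp_pos: [0.4525, 0.1242, 0.3017]
orientation: [0.001, -0.194, 0.981, 0.001]
contact_force: [0.3, -0.6, -0.3]
opening: 0.502
grasp_force: 0.0
```

```bash
python3 - <<'E'
from m import *
a=ctrl.read_camera('scene');t=ctrl.read_camera('top');cv2.imwrite('pics/s14s.png',a);cv2.imwrite('pics/s14t.png',t)
def proj(n,q):
    c=CAL[n];v=c['camera_from_world'][:3,:3]@np.array(q)+c['camera_from_world'][:3,3];u=c['camera_matrix']@v;return np.round(u[:2]/u[2],1)
for z in(.054,.066,.072,.150):print(z,'scene',proj('scene',[.5718,.0287,z]),'top',proj('top',[.5718,.0287,z]))
for n,im,roi in(('scene',a,(325,195,40,65)),('top',t,(272,160,34,36))):
    x,y,w,h=roi;m=cv2.inRange(im[y:y+h,x:x+w],(0,0,0),(70,70,70))
    for i,r in enumerate(m):
        print(n,y+i,''.join('#' if v else '.' for v in r)) if i%2==0 else None
s,p,R=now();print(p,s['contact_force'],s['time_s'])
# bystanders: diff against the first pictures, away from the arm
t0=cv2.imread('pics/scene0.png');d=cv2.absdiff(a,t0).max(2)
for nm,(x,y,w,h) in dict(scraper=(440,265,25,45),bottle=(308,258,24,42),screwdriver=(325,216,66,26),meter=(396,292,50,58),dish=(478,272,36,32),jar=(292,148,20,24),casings=(196,176,40,36),base=(432,290,62,52)).items():print(nm,(d[y:y+h,x:x+w]>50).mean().round(3))
E
```

```text
0.054 scene [341.2 248.2] top [286.  178.8]
0.066 scene [341.5 244.9] top [285.8 178.4]
0.072 scene [341.6 243.2] top [285.6 178.1]
0.15 scene [343.3 220.3] top [284.1 175. ]
scene 195 ........................................
scene 197 ........................................
scene 199 ........................................
scene 201 ........................................
scene 203 ........................................
scene 205 ........................................
scene 207 ........................................
scene 209 ........................................
scene 211 ........................................
scene 213 ........................................
scene 215 ........................................
scene 217 ........................................
scene 219 ..########......######..................
scene 221 ..#####################.................
scene 223 .########################...............
scene 225 ..#############......###########........
scene 227 ......################....######........
scene 229 .............#########.....####.........
scene 2
[... 1005 characters left out ...]
..........
top 172 ..................................
top 174 ...........####...................
top 176 ..........########................
top 178 ..........########................
top 180 ..........########................
top 182 ...........######.................
top 184 ..................................
top 186 ..................................
top 188 ..................................
top 190 ..................................
top 192 ..................................
top 194 ..................................
[0.45480423 0.12333769 0.3015154 ] [ 0.56188612 -0.22775027 -0.44387316] 31.9167
scraper 0.02
bottle 0.0
screwdriver 0.078
meter 0.0
dish 0.22
jar 0.0
casings 0.0
base 0.183
```

```bash
python3 - <<'E'
from m import *
for f in('top0','s6t','s14t'):
    t=cv2.imread(f'pics/{f}.png');print(f,'dish',[np.round(b[:3],1) for b in blobs(t,(135,135,135),(255,255,255),(170,224,32,30))],'driver',[np.round(b[:3],1) for b in blobs(t,(0,0,0),(60,60,60),(296,195,32,26))])
for f in('scene0','s6s','s14s'):
    t=cv2.imread(f'pics/{f}.png');g=t[272:304,474:516].max(2);print(f,'dish',[np.round(b[:3],1) for b in blobs(t,(185,185,185),(255,255,255),(474,270,44,36))],g.mean(),'driver',[np.round(b[:3],1) for b in blobs(t,(0,0,0),(75,75,75),(322,214,40,24))])
E
```

```text
top0 dish [array([184.6, 238.4, 387.5])] driver [array([310.4, 207.9, 171. ])]
s6t dish [array([184.6, 238.2, 406.5])] driver [array([310.5, 208. , 166. ])]
s14t dish [array([181.2, 239.3, 253.5])] driver [array([310. , 208.1, 169.5])]
scene0 dish [array([497.5, 291.8, 227. ])] 155.33035714285714 driver [array([341. , 225.3, 213.5])]
s6s dish [array([495.7, 288.5, 303. ])] 163.77157738095238 driver [array([341.2, 225.3, 203. ])]
s14s dish [array([475.9, 302.2,  21.5]), array([495. , 288.8, 596. ])] 195.49925595238096 driver [array([341.8, 226.8, 291.5])]
```

Dish and screwdriver haven't moved (the differences come from arm shadow and occlusion). The probe is home and upright.

```bash
python3 -c "
from workcell import ctrl
print(ctrl.sign_off())"
```

```text
the job is handed in; nothing more can be done
None
```

The job is handed in at about 32 s: the large and small rings lie flat and centred over the terminal to about 1 mm, the probe is plugged home with its collar on the upper ring and released, and the bystanders I compared in the images showed no sign of having moved.

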